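# Press the jammed coffee capsule home

### The arm

A 6-joint arm with a two-finger parallel gripper is mounted at the origin on a cart in front of the work surface, level with it; the furniture and walls round the work are solid. World frame = base frame: x ahead of the robot, y to its left, z up, the work surface at z = 0. Lengths are in mm, angles in degrees, forces in N, time in s.
With the tool pointing down it reaches from about 300 to 850 mm from the base axis. Payload 4.2 kg.
Tool frame: the origin (TCP) lies at the very end of the fingers, on their centre line; the grasp point (between the pads) lies 19 mm behind it (env.grasp_offset is the distance from the TCP to the grasp point, in mm); z points along the fingers, y is the line along which they close (so a half turn about z gives the same grasp; the last joint's range is limited). The gripper opens to 91 mm and grips with 3 to 60 N. Pads are 32 mm wide; open, the fingers measure 118 mm over their backs; the gripper's body (76 mm by 178 mm) begins 60 mm behind the grasp point.
Start: joints at [67.552, 18.312, 89.639, -0, 72.044, -1.146], TCP at [208.897, 535.729, 213.976] pointing down, gripper open.
Joint ranges: [-177.97, 177.97], [-48.28, 115.42], [12.27, 149.76], [-77.06, 257.06], [2.81, 150.46], [-146.56, 146.56]. Speed limits (degrees/s): [147.25, 147.25, 180, 180, 180, 180].

### API

Orientations are given as [roll, pitch, yaw] about the fixed x, y, z axes, in that order (R = Rz(yaw) Ry(pitch) Rx(roll)).
In Python, from workcell import env gives the robot as it stands. The module is installed in compiled form; this text tells all that it offers.
- The arm moves only by the tool send_rows, never from a script. Its argument "motion" is a list of rows, each an object of numbers: "tx", "ty", "tz": the shift along the tool's x, y, z in units of 500 mm (1.0 is 500 mm); "rx", "ry", "rz": the turn, a rotation vector about the tool's x, y, z in units of 30 degrees (1.0 is 30 degrees); "gripper": the closure, from -1 (fully open) to 1 (shut). In form: [{"tx": .., "ty": .., "tz": .., "rx": .., "ry": .., "rz": .., "gripper": ..}, ...]. A call has 1 to 12 rows; each row shifts and turns the commanded pose from where the row before left it, along the tool's axes as they then stand; what a row does not reach is not made up. A row lasts 1/8 s, in which the tool goes at most 62.5 mm and 10.7 degrees, less where a joint would pass 70% of its speed; a pose out of reach is approached as far as the arm can. A call with a number of a shift or a turn outside -1 to 1 is refused whole. A call with a gripper value outside its range is refused whole. The fingers move at their own pace and stop on an object; "grip_force" is the grip in N (left out, the last holds). Time passes only in rows, so rows that do not move let the fingers close. It gives the time, the measured TCP pose, the force, the opening and the grip force at its end, in the units of the state.
- env.state(): the state, without advancing time (a new reading comes with each control period).
- env.grab_frame(name): name is "scene" or "top" or "wrist"; returns a dict with "frame" (400x640x3 uint8, red, green, blue), "vertical_fov" (degrees; the focal length in pixels is half the picture's height over the tangent of half this angle, whatever the lens; pixels are square), "cx", "cy" (the principal point, pixels), "k1" (the pictures are not rectified: a ray, as slopes to the right and down, at radius r is drawn at 1 + k1 r^2 times it, then the intrinsics apply), "rvec" (rotation vector, rad) and "tvec" (3), from world to camera coordinates, as OpenCV has them; the wrist camera has in their place "T_tool_cam" (4x4, takes a point from camera to tool coordinates, whose origin is the TCP and whose axes are the flange's). Camera axes: x right, y down, z forward; pixel columns grow to the right and rows downward; lengths in mm; the calibration is good to about 2 mm. A picture is of the moment at which its call begins: read the wrist's pose just before it. There is no depth.
- env.job_done(): hands the job in; it is judged then, once.
The state is a dict: "time_s": time; "qpos": joint angles; "qvel": joint speeds; "effort": joint torques, N m; "ee_pos": TCP position; "ee_rot": TCP orientation; "force": force on the tool from outside, world axes, zero at the start; "torque": the same for the moment, N m; "gripper_width": finger opening in mm; "gripper_force": force on a finger pad.
Only numpy, scipy, OpenCV 4.12 (cv2) and the standard library are available. Lean on these libraries where they do the work, as an engineer would, in place of code of your own. Each camera call takes 0.05 s, during which the arm holds its last target. There are 200 camera calls.

### The job

The red coffee capsule has jammed part-way down the clear tube with the red collar. Take the wooden tamper out of its stand, push the capsule with it all the way down until it sits firmly on the one below, and leave the tamper standing in that tube. Leave the green capsules in the other tube where they are.

Things in the scene. Friction and masses are not known exactly. Their poses are not given: they have to be found in the camera images.
- tamper: Light wood tamper, 110 mm long, about 100 g, upright in the 35 mm hole of a dark round wooden stand (64 mm wide, 65 mm high, fixed; foot 35 mm above the worktop, 30 mm deep). Origin: centre of the underside of its foot; z up along it. Foot: disc of 30 mm diameter, 12 mm high; shaft 16 mm. Top: round knob of 34 mm diameter, 72 to 107 mm above the origin, cylindrical (grip here) from 82 to 98 mm.
- red_tube_mouth (a point): Centre of the open mouth of the target tube: clear, upright, fixed on a dark 64 mm round base, with a red collar (56 mm outside) round the mouth. Bore 44 mm; mouth 92 mm above the worktop; z up. Inside are two red capsules, 39 mm wide, 20 mm high, lids flat: one at the bottom, the jammed one above, its lid 18 to 28 mm below the mouth at first, 44 mm when home.
- red_capsule (a joint): How far the jammed red capsule has slid down its tube, in m: 0 is highest (lid 18 mm below the mouth), 0.026 fully home on the capsule below (a hard stop). It starts between 0 and 0.010, stays where it is left, and takes a push of about 5 N to slide (the tamper's weight does not move it).
- green_capsule_lid (a point): Centre of the lid of the upper green capsule in the second tube, the same as the first but with a green collar and green capsules; its mouth is 18 to 28 mm above this point. Not to be moved. Stand and tubes are in a row near the right edge, in any order; left of them stand a toaster oven (200 mm high) and over it a wall cabinet (underside 560 mm above the worktop), so carry the tamper low.
Things that resemble listed ones, but are neither listed nor needed, are in the scene too. There is more than one size of the tamper; the one meant has the size given above.

How it is judged (in metres and radians):
On the way:
1. the tamper's foot is inside the red-collared tube (at least 10 mm below its mouth) while the capsule is still more than 8 mm short of home (horizontal distance between tamper and red_tube_mouth below 0.015 m and z of tamper in the frame of red_tube_mouth below -0.01 m and value of joint red_capsule below 0.018 m), for 0.05 s.
At the end, for the whole second after the job is handed in: The red capsule is home (within 4 mm of its stop), and the tamper stands at rest in the red-collared tube: foot within 15 mm of the tube's axis and at least 34 mm below its mouth, leaning less than 25 degrees (value of joint red_capsule above 0.022 m and horizontal distance between tamper and red_tube_mouth below 0.015 m and z of tamper in the frame of red_tube_mouth below -0.034 m and angle between tamper's own z axis and vertical below 0.45 rad and linear speed of tamper below 0.03 m/s); the robot touches nothing.
It fails at once if the green capsule is moved by more than 4 mm (distance of green_capsule_lid from where it was at the start of the episode above 0.004 m).
It also fails if it takes over 35 s, if anything falls off the work surface, if the arm or the gripper's body presses on something with over 40 N, if the wrist force passes 120 N, or if a joint passes its speed limit or range.

## Working session

There is one attempt and no reset: what is moved stays moved. The work goes in short steps, Python scripts to look and compute and a tool call to move; the robot and the scene stay as the last step left them, time stands still between calls to the robot, and variables do not carry over. Pictures are saved under pics/ and viewed, at most 10 in all, crops included, and the job is handed in when it is done.

Besides the shell and the picture viewer there is one more tool, called after "Call:" by a JSON object that holds its "name" and its "arguments". send_rows: Moves the arm, as the interface text tells. Shifts and turns lie within -1 to 1; 1 stands for 500 mm of shift or 30 degrees of turn. Its arguments: {"type":"object","properties":{"motion":{"type":"array"},"grip_force":{"type":"number"}},"required":["motion"]}

```bash
mkdir -p pics; cat > h.py <<'E'
import numpy as np, cv2, pickle
from scipy.spatial.transform import Rotation as R
from workcell import env
def grab(n):
    s=env.state(); f=env.grab_frame(n); f['s']=s
    return f
def cam(f):
    if 'T_tool_cam' in f and f['T_tool_cam'] is not None:
        T=np.eye(4); T[:3,:3]=R.from_euler('xyz',f['s']['ee_rot'],degrees=True).as_matrix(); T[:3,3]=f['s']['ee_pos']
        T=T@np.array(f['T_tool_cam']); return T[:3,:3],T[:3,3]
    Rm=cv2.Rodrigues(np.array(f['rvec'],float))[0]
    return Rm.T,-Rm.T@np.array(f['tvec'],float).ravel()
def ray(f,u,v):
    F=200/np.tan(np.radians(f['vertical_fov'])/2)
    d=np.array([(u-f['cx'])/F,(v-f['cy'])/F]); p=d.copy()
    for _ in range(30): p=d/(1+f['k1']*(p@p))
    Rc,c=cam(f); return c,Rc@np.array([p[0],p[1],1])
def onz(f,u,v,z):
    c,d=ray(f,u,v); return c+d*(z-c[2])/d[2]
def px(f,P):
    Rc,c=cam(f); q=Rc.T@(np.array(P,float)-c); p=q[:2]/q[2]
    F=200/np.tan(np.radians(f['vertical_fov'])/2)
    return p*(1+f['k1']*(p@p))*F+[f['cx'],f['cy']]
def save(f,n): cv2.imwrite('pics/'+n,f['frame'][:,:,::-1])
E
python3 - <<'E'
from h import *
for n in ['scene','top','wrist']:
    f=grab(n); save(f,n+'0.png'); pickle.dump(f,open(n+'.pkl','wb')); print(n,f['vertical_fov'],cam(f))
print(env.state())
E
```

```text
scene 50.56951480373277 (array([[ 0.75408068, -0.35226731,  0.55431947],
       [-0.6564643 , -0.43049803,  0.61945626],
       [ 0.02041925, -0.83101094, -0.55588116]]), array([  41.59965491, -702.49265465,  554.94263786]))
top 54.72892663600742 (array([[-5.31307238e-04, -9.97301689e-01,  7.34102107e-02],
       [-9.99506396e-01, -1.77631310e-03, -3.13657325e-02],
       [ 3.14114976e-02, -7.33906399e-02, -9.96808473e-01]]), array([ 465.38606155, -153.47080368,  946.80796041]))
wrist 66.78496651382747 (array([[ 0.36283898,  0.89517119,  0.25887529],
       [ 0.93185133, -0.34826282, -0.10181406],
       [-0.00098438,  0.27817539, -0.96052979]]), array([134.82723587, 564.1477733 , 383.74050535]))
{'time_s': 0.15, 'qpos': array([ 6.75517204e+01,  1.83405983e+01,  8.96887655e+01, -1.09786618e-03,
        7.20444609e+01, -1.14520025e+00]), 'qvel': array([-0.06007354, -0.17837652, -0.18557164,  0.03585749,  0.04628391,
       -0.01372466]), 'effort': array([ 1.21295558e-03, -4.12766969e+01, -2.32160336e+01,  7.29539897e-02,
        4.32661199e-02, -9.99385679e-05]), 'ee_pos': array([208.75380344, 535.36639405, 213.35051681]), 'ee_rot': array([-1.79926169e+02, -4.31723539e-04,  1.58697259e+02]), 'force': array([-0.41911516, -0.05441953, -0.72885772]), 'torque': array([-0.03469559, -0.00240697, -0.0497971 ]), 'gripper_force': 0.0, 'gripper_width': 91.11188510649838}
```

View pics/scene0.png

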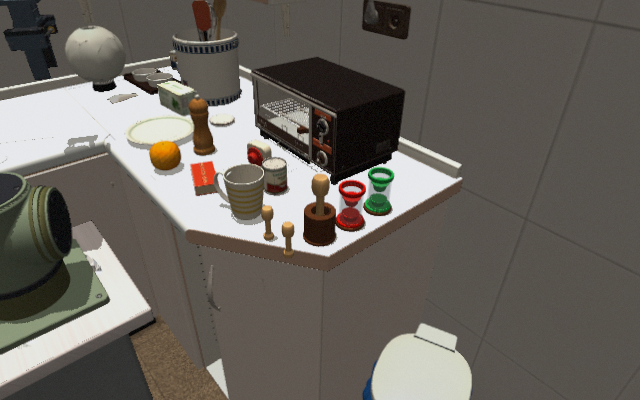

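View pics/top0.png

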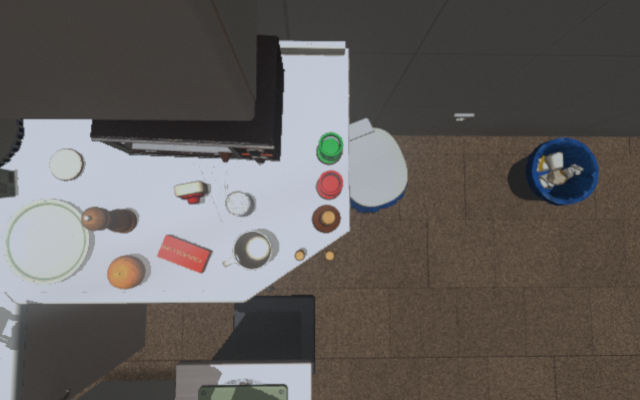

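Candidates for the tamper (scene / top pixels):
- Upright in the dark stand: (320,190) / (327,217). It is the largest, so I choose it.
- Small tampers: (267,222) / (299,256) and (288,238) / (330,256).
- Pepper mill: (201,125).

The red tube is at scene (351,205) / top (330,185), and the green one at scene (380,190) / top (330,148).

```bash
python3 - <<'E'
from h import *
t=pickle.load(open('top.pkl','rb')); s=pickle.load(open('scene.pkl','rb'))
def blobs(f,lo,hi,roi,red2=None):
    x0,y0,x1,y1=roi; h=cv2.cvtColor(f['frame'],cv2.COLOR_RGB2HSV)[y0:y1,x0:x1]
    m=cv2.inRange(h,lo,hi)
    if red2: m|=cv2.inRange(h,*red2)
    cs,_=cv2.findContours(m,cv2.RETR_EXTERNAL,cv2.CHAIN_APPROX_NONE)
    c=max(cs,key=cv2.contourArea)+np.array([x0,y0]); 
    e=cv2.fitEllipse(c); return e
roi=(300,125,350,240)
r=blobs(t,(0,150,60),(6,255,255),(310,165,350,205),((172,150,60),(180,255,255)))
g=blobs(t,(45,120,40),(90,255,255),(310,125,350,168))
k=blobs(t,(8,60,130),(22,200,255),(312,203,345,235))
print(r,g,k)
for n,e,z in[('red',r,92),('green',g,92),('knob',k,142-8)]: print(n,onz(t,*e[0],z).round(1))
K=onz(t,*k[0],134);print('knob top scene px',px(s,[*K[:2],142]),px(s,[*K[:2],0]),px(s,[*onz(t,*r[0],92)[:2],92]))
for u,v in[(282,157),(275,157),(349,231),(349,60),(281,40)]: print((u,v),onz(t,u,v,200).round(),onz(t,u,v,0).round())
c=s['frame'][150:270,230:410]; 
d=t['frame'][120:270,240:360]
a=cv2.resize(c,None,fx=3,fy=3,interpolation=2);b=cv2.resize(d,None,fx=2.0,fy=2.4,interpolation=2)
cv2.imwrite('pics/crop.png',np.hstack([a,b[:360]])[:,:,::-1])
E
```

```text
((333.9803771972656, 190.7733917236328), (4.0445709228515625, 9.927912712097168), 73.28585052490234) ((329.6211853027344, 146.42425537109375), (22.414512634277344, 29.013200759887695), 20.233219146728516) ((328.0, 217.0), (12.323101043701172, 12.323101043701172), 0.0)
red [ 551.4 -209.8   92. ]
green [ 651.3 -200.3   92. ]
knob [ 491.7 -194.3  134. ]
knob top scene px [320.02430213 176.54484847] [318.74772349 235.42559878] [347.27182569 191.27883164]
(282, 157) [ 606. -101.  200.] [644. -87.   0.]
(275, 157) [606. -88. 200.] [644. -70.   0.]
(349, 231) [ 463. -232.  200.] [ 462. -252.    0.]
(349, 60) [ 803. -234.  200.] [ 893. -255.    0.]
(281, 40) [842. -98. 200.] [943. -83.   0.]
```

View pics/crop.png

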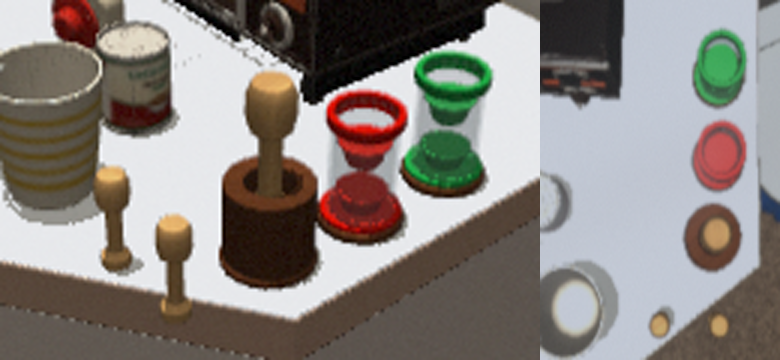

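The crop confirms the choice: the large tamper stands in the dark stand at scene (320,190), and the two small ones stand free. Next I turn to yaw 90 so the fingers close along world x, then go over the stand.

Call:
{"name": "send_rows", "arguments": {"motion": [{"rz": 0.327,"tz": -0.012,"gripper": -1},{"rz": 0.327,"tz": -0.012,"gripper": -1},{"rz": 0.327,"tz": -0.012,"gripper": -1},{"rz": 0.327,"tz": -0.012,"gripper": -1},{"rz": 0.327,"tz": -0.012,"gripper": -1},{"rz": 0.327,"tz": -0.012,"gripper": -1},{"rz": 0.328,"tz": -0.012,"gripper": -1},{"tx": -0.104,"ty": 0.04,"gripper": -1},{"tx": -0.104,"ty": 0.04,"gripper": -1},{"tx": -0.104,"ty": 0.04,"gripper": -1},{"tx": -0.104,"ty": 0.04,"gripper": -1},{"tx": -0.104,"ty": 0.04,"gripper": -1}]}}

```text
invalid input at $.motion[0]: expected keys tx, ty, tz, rx, ry, rz, gripper
```

Call:
{"name": "send_rows", "arguments": {"motion": [{"tx": -0.104,"ty": 0.04,"gripper": -1},{"tx": -0.104,"ty": 0.04,"gripper": -1},{"tx": -0.104,"ty": 0.04,"gripper": -1},{"tx": -0.104,"ty": 0.04,"gripper": -1},{"tx": -0.104,"ty": 0.04,"gripper": -1},{"tx": -0.104,"ty": 0.04,"gripper": -1},{"tx": -0.104,"ty": 0.04,"gripper": -1},{"tx": -0.104,"ty": 0.04,"gripper": -1},{"tx": -0.104,"ty": 0.04,"gripper": -1},{"gripper": -1},{"gripper": -1}]}}

```text
invalid input at $.motion[0]: expected keys tx, ty, tz, rx, ry, rz, gripper
```

```bash
python3 - <<'E'
from h import *
f=grab('wrist'); save(f,'w1.png'); pickle.dump(f,open('w1.pkl','wb')); print(f['s']['ee_pos'],f['s']['ee_rot'],f['s']['time_s'])
E
```

```text
[208.75380344 535.36639405 213.35051681] [-1.79926169e+02 -4.31723539e-04  1.58697259e+02] 0.15
```

View pics/w1.png

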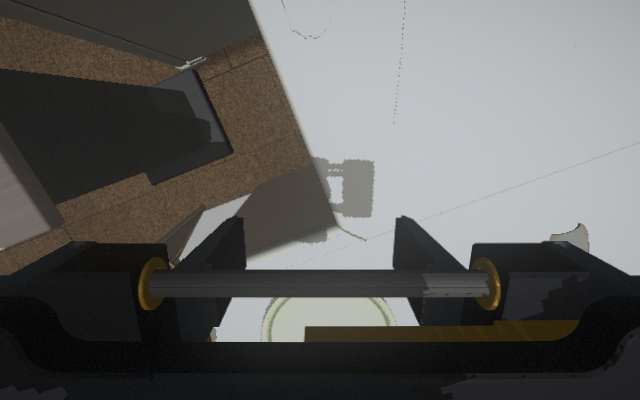

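The picture is from the start pose, with nothing moved; the open fingers are at (240,230) and (400,230). Every row needs all its keys. The camera sees the tool +x side, so I'll hover at a lower y.

Call:
{"name": "send_rows", "arguments": {"motion": [{"tx": 0,"ty": 0,"tz": -0.012,"rx": 0,"ry": 0,"rz": 0.327,"gripper": -1},{"tx": 0,"ty": 0,"tz": -0.012,"rx": 0,"ry": 0,"rz": 0.327,"gripper": -1},{"tx": 0,"ty": 0,"tz": -0.012,"rx": 0,"ry": 0,"rz": 0.327,"gripper": -1},{"tx": 0,"ty": 0,"tz": -0.012,"rx": 0,"ry": 0,"rz": 0.327,"gripper": -1},{"tx": 0,"ty": 0,"tz": -0.012,"rx": 0,"ry": 0,"rz": 0.327,"gripper": -1},{"tx": 0,"ty": 0,"tz": -0.012,"rx": 0,"ry": 0,"rz": 0.327,"gripper": -1},{"tx": 0,"ty": 0,"tz": -0.012,"rx": 0,"ry": 0,"rz": 0.328,"gripper": -1},{"tx": -0.11,"ty": 0.04,"tz": 0,"rx": 0,"ry": 0,"rz": 0,"gripper": -1},{"tx": -0.11,"ty": 0.04,"tz": 0,"rx": 0,"ry": 0,"rz": 0,"gripper": -1},{"tx": -0.11,"ty": 0.04,"tz": 0,"rx": 0,"ry": 0,"rz": 0,"gripper": -1},{"tx": -0.11,"ty": 0.04,"tz": 0,"rx": 0,"ry": 0,"rz": 0,"gripper": -1},{"tx": -0.11,"ty": 0.04,"tz": 0,"rx": 0,"ry": 0,"rz": 0,"gripper": -1}]}}

```text
time_s: 1.7
ee_pos: [309.2, 258.9, 256.0]
ee_rot: [180.0, -0.0, 90.0]
force: [1.1, 0.1, -0.4]
gripper_width: 91.1
gripper_force: 0.0
```

Call:
{"name": "send_rows", "arguments": {"motion": [{"tx": -0.11,"ty": 0.04,"tz": 0,"rx": 0,"ry": 0,"rz": 0,"gripper": -1},{"tx": -0.11,"ty": 0.04,"tz": 0,"rx": 0,"ry": 0,"rz": 0,"gripper": -1},{"tx": -0.11,"ty": 0.04,"tz": 0,"rx": 0,"ry": 0,"rz": 0,"gripper": -1},{"tx": -0.11,"ty": 0.04,"tz": 0,"rx": 0,"ry": 0,"rz": 0,"gripper": -1},{"tx": -0.11,"ty": 0.04,"tz": 0,"rx": 0,"ry": 0,"rz": 0,"gripper": -1},{"tx": -0.11,"ty": 0.04,"tz": 0,"rx": 0,"ry": 0,"rz": 0,"gripper": -1},{"tx": -0.11,"ty": 0.04,"tz": 0,"rx": 0,"ry": 0,"rz": 0,"gripper": -1},{"tx": -0.11,"ty": 0.04,"tz": 0,"rx": 0,"ry": 0,"rz": 0,"gripper": -1},{"tx": -0.11,"ty": 0.04,"tz": 0,"rx": 0,"ry": 0,"rz": 0,"gripper": -1},{"tx": 0,"ty": 0,"tz": 0,"rx": 0,"ry": 0,"rz": 0,"gripper": -1},{"tx": 0,"ty": 0,"tz": 0,"rx": 0,"ry": 0,"rz": 0,"gripper": -1}]}}

```text
time_s: 3.08
ee_pos: [488.4, -233.8, 255.5]
ee_rot: [-179.9, -0.1, 90.0]
force: [0.3, 0.5, -0.4]
gripper_width: 91.6
gripper_force: 0.0
```

```bash
python3 - <<'E'
from h import *
f=grab('wrist'); save(f,'w2.png'); pickle.dump(f,open('w2.pkl','wb')); print(f['s']['ee_pos'],f['s']['ee_rot'],f['s']['time_s'],f['s']['force'])
E
```

```text
[ 488.36422449 -233.84127496  255.45599156] [-1.79931932e+02 -7.20825630e-02  8.99680907e+01] 3.075 [ 0.33517498  0.52116954 -0.38558736]
```

View pics/w2.png

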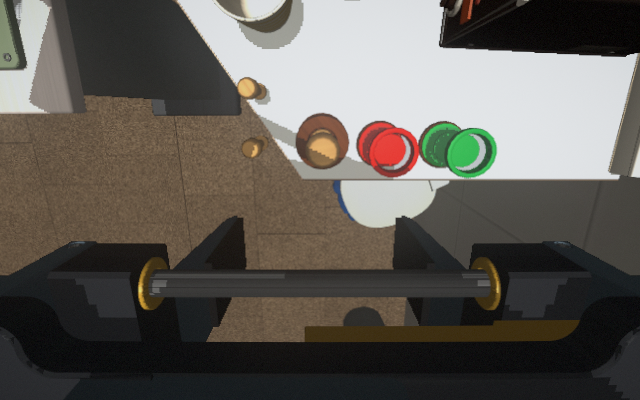

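The wrist view shows the knob at (323,150), the red collar at (394,152) and the green collar at (470,152).

```bash
python3 - <<'E'
from h import *
f=pickle.load(open('w2.pkl','rb')); t=pickle.load(open('top.pkl','rb')); s=pickle.load(open('scene.pkl','rb'))
h=cv2.cvtColor(f['frame'],cv2.COLOR_RGB2HSV)
m=cv2.inRange(h[125:185,300:350],(8,60,150),(25,200,255)); M=cv2.moments(m,True); u,v=300+M['m10']/M['m00'],125+M['m01']/M['m00']
print('knob px',u,v,M['m00'])
# knob: triangulate top & wrist
def tri(a,b):
    (c1,d1),(c2,d2)=a,b; A=np.c_[d1,-d2]; k=np.linalg.lstsq(A,c2-c1,rcond=None)[0]; p,q=c1+d1*k[0],c2+d2*k[1]; return (p+q)/2,np.linalg.norm(p-q)
print(tri(ray(f,u,v),ray(t,328,217)))
for z in(125,130,135): print(z,onz(f,u,v,z))
print('red',onz(f,394,152.5,92),'green',onz(f,470.5,152.5,92))
print('red tri scene',tri(ray(f,394,152.5),ray(s,352,190)))
h=f['frame'].astype(int); 
r=((h[:,:,0]>110)&(h[:,:,1]<70)&(h[:,:,2]<70)).astype(np.uint8); ys,xs=np.nonzero(r[110:180,340:430]); print('red extents',xs.min()+340,xs.max()+340,ys.min()+110,ys.max()+110)
P=onz(f,394,152.5,92)
a=np.linspace(0,2*np.pi,24)
im=f['frame'].copy()
for q in a:
    for C,rad in[(P,28),(P,22)]:
        w=px(f,[C[0]+rad*np.cos(q),C[1]+rad*np.sin(q),92]); cv2.circle(im,tuple(int(round(k)) for k in w),0,(255,255,0),-1)
cv2.imwrite('pics/c2.png',cv2.resize(im[100:200,290:510],None,fx=3.5,fy=3.5,interpolation=0)[:,:,::-1])
E
```

```text
knob px 324.11290322580646 146.05069124423963 434.0
(array([ 493.78029092, -197.6806802 ,   65.2841322 ]), np.float64(0.22357057134169733))
125 [ 492.75065512 -190.63138917  125.        ]
130 [ 492.67352007 -190.04347615  130.        ]
135 [ 492.59638503 -189.45556313  135.        ]
red [ 570.25295743 -201.52297265   92.        ] green [ 654.85349922 -201.39212485   92.        ]
red tri scene (array([ 572.44145973, -202.74489534,   82.80493224]), np.float64(0.17213106273344447))
red extents 358 419 122 176
```

View pics/c2.png

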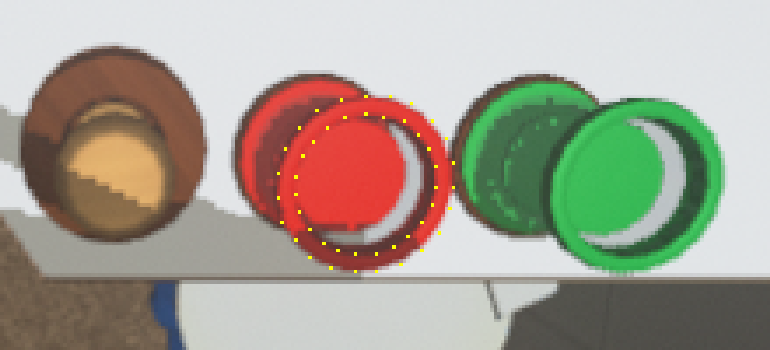

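The ring overlay fits the red collar, which puts it at about (570,-201.5). The knob disc is centred at about pixel (322.4,151), i.e. about (491.5,-195). I grasp there.

Call:
{"name": "send_rows", "arguments": {"motion": [{"tx": 0.04,"ty": 0.003,"tz": 0,"rx": 0,"ry": 0,"rz": 0,"gripper": -1},{"tx": 0.038,"ty": 0.003,"tz": 0,"rx": 0,"ry": 0,"rz": 0,"gripper": -1},{"tx": 0,"ty": 0,"tz": 0.06,"rx": 0,"ry": 0,"rz": 0,"gripper": -1},{"tx": 0,"ty": 0,"tz": 0.06,"rx": 0,"ry": 0,"rz": 0,"gripper": -1},{"tx": 0,"ty": 0,"tz": 0.06,"rx": 0,"ry": 0,"rz": 0,"gripper": -1},{"tx": 0,"ty": 0,"tz": 0.06,"rx": 0,"ry": 0,"rz": 0,"gripper": -1},{"tx": 0,"ty": 0,"tz": 0.04,"rx": 0,"ry": 0,"rz": 0,"gripper": -1},{"tx": 0,"ty": 0,"tz": 0.02,"rx": 0,"ry": 0,"rz": 0,"gripper": -1},{"tx": 0,"ty": 0,"tz": 0,"rx": 0,"ry": 0,"rz": 0,"gripper": -1}]}}

```text
time_s: 4.25
ee_pos: [491.8, -194.2, 105.9]
ee_rot: [-180.0, -0.0, 90.1]
force: [0.3, 0.3, -0.4]
gripper_width: 91.1
gripper_force: 0.0
```

```bash
python3 - <<'E'
from h import *
f=grab('wrist'); g=grab('scene')
print(f['s']['ee_pos'],f['s']['force'])
a=f['frame'][100:400,80:560]; b=cv2.resize(g['frame'][150:260,260:400],(300,236),interpolation=2)
b=np.vstack([b,np.zeros((64,300,3),np.uint8)])
cv2.imwrite('pics/w3.png',np.hstack([a,b])[:,:,::-1])
E
```

```text
[ 491.7938463  -194.22969054  105.92327168] [ 0.32916848  0.26906248 -0.35213609]
```

View pics/w3.png

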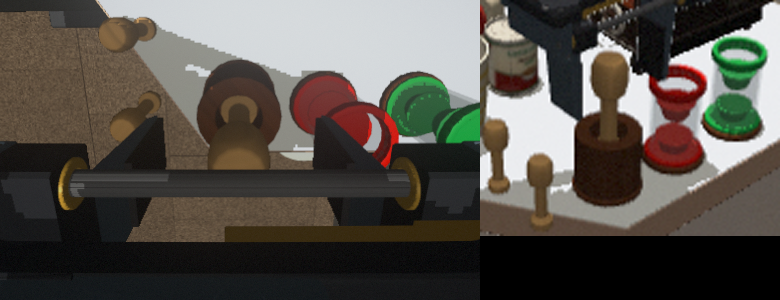

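The knob at (238,140) is between the fingers. I close on it.

Call:
{"name": "send_rows", "arguments": {"grip_force": 25, "motion": [{"tx": 0,"ty": 0,"tz": 0,"rx": 0,"ry": 0,"rz": 0,"gripper": 1},{"tx": 0,"ty": 0,"tz": 0,"rx": 0,"ry": 0,"rz": 0,"gripper": 1},{"tx": 0,"ty": 0,"tz": 0,"rx": 0,"ry": 0,"rz": 0,"gripper": 1},{"tx": 0,"ty": 0,"tz": 0,"rx": 0,"ry": 0,"rz": 0,"gripper": 1},{"tx": 0,"ty": 0,"tz": 0,"rx": 0,"ry": 0,"rz": 0,"gripper": 1},{"tx": 0,"ty": 0,"tz": 0,"rx": 0,"ry": 0,"rz": 0,"gripper": 1}]}}

```text
time_s: 5.1
ee_pos: [491.8, -195.3, 105.9]
ee_rot: [-180.0, -0.0, 90.0]
force: [0.3, -0.5, 0.8]
gripper_width: 33.7
gripper_force: 0.1
```

Call:
{"name": "send_rows", "arguments": {"motion": [{"tx": 0,"ty": 0,"tz": 0,"rx": 0,"ry": 0,"rz": 0,"gripper": 1},{"tx": 0,"ty": 0,"tz": -0.01,"rx": 0,"ry": 0,"rz": 0,"gripper": 1},{"tx": 0,"ty": 0,"tz": -0.03,"rx": 0,"ry": 0,"rz": 0,"gripper": 1},{"tx": 0,"ty": 0,"tz": -0.04,"rx": 0,"ry": 0,"rz": 0,"gripper": 1},{"tx": 0,"ty": 0,"tz": -0.04,"rx": 0,"ry": 0,"rz": 0,"gripper": 1},{"tx": 0,"ty": 0,"tz": -0.04,"rx": 0,"ry": 0,"rz": 0,"gripper": 1},{"tx": 0,"ty": 0,"tz": -0.01,"rx": 0,"ry": 0,"rz": 0,"gripper": 1},{"tx": 0,"ty": 0,"tz": 0,"rx": 0,"ry": 0,"rz": 0,"gripper": 1}]}}

```text
time_s: 6.1
ee_pos: [491.9, -195.3, 191.3]
ee_rot: [180.0, 0.0, 90.0]
force: [-0.3, 0.1, -0.9]
gripper_width: 32.5
gripper_force: 25.0
```

```bash
python3 - <<'E'
from h import *
f=grab('wrist'); g=grab('scene')
print(f['s']['ee_pos'],f['s']['force'],f['s']['gripper_force'])
pickle.dump((f,g),open('w4.pkl','wb'))
a=f['frame'][60:360,80:560]; b=cv2.resize(g['frame'][120:240,260:400],(300,257),interpolation=2)
b=np.vstack([b,np.zeros((43,300,3),np.uint8)])
cv2.imwrite('pics/w4.png',np.hstack([a,b])[:,:,::-1])
E
```

```text
[ 491.890685   -195.29372083  191.29566428] [-0.29260815  0.12385166 -0.86588691] 24.999855143541936
```

View pics/w4.png

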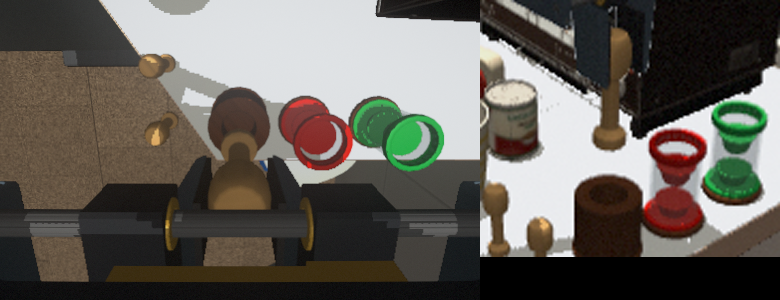

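The tamper is out of the stand and upright, with its foot at scene (320,187). The red collar is at wrist (403,201). I check the foot against the tool and re-measure the collar.

```bash
python3 - <<'E'
from h import *
f,g=pickle.load(open('w4.pkl','rb'))
im=f['frame'].astype(int)
r=((im[:,:,0]>90)&(im[:,:,1]<70)&(im[:,:,2]<70)).astype(np.uint8)
n,l,st,c=cv2.connectedComponentsWithStats(r[140:240,350:440]); i=1+st[1:,4].argmax(); print('red',st[i][:4]+[350,140,0,0])
for p in[(403,201),(402,201)]: print(onz(f,*p,92))
print('green',onz(f,80+414,60+142,92))
for y in(-190,-195,-200): print(y,'scene foot',px(g,[491.9,y,120.4]),'wrist foot',px(f,[491.9,y,120.4]),'left/right',px(g,[491.9-15*.75,y+15*.66,120.4]),px(g,[491.9+15*.75,y-15*.66,120.4]))
h=cv2.cvtColor(g['frame'],cv2.COLOR_RGB2HSV)
m=cv2.inRange(h,(8,60,60),(25,220,255))[165:195,305:335]
for k in range(0,30): 
    xs=np.nonzero(m[k])[0]; print(165+k,(xs.min()+305,xs.max()+305) if len(xs) else None,end=' ')
E
```

```text
red [361 159  75  71]
[ 569.69547508 -199.34829424   92.        ]
[ 568.76206723 -199.34839077   92.        ]
green [ 655.21525194 -200.32440852   92.        ]
-190 scene foot [318.4473234  185.27235419] wrist foot [319.54943329 200.27344295] left/right [310.60155068 185.1147797 ] [326.29127437 185.43007879]
-195 scene foot [320.16094117 186.3671388 ] wrist foot [319.54387283 205.99318117] left/right [312.2851133  186.20904131] [328.03482997 186.52536435]
-200 scene foot [321.88780199 187.47039422] wrist foot [319.53836794 211.65028718] left/right [313.98171334 187.31178023] [329.7918317 187.6291137]
165 (np.int64(317), np.int64(324)) 166 (np.int64(317), np.int64(324)) 167 (np.int64(317), np.int64(324)) 168 (np.int64(317), np.int64(324)) 169 (np.int64(317), np.int64(324)) 170 (np.int64(317), np.int64(324)) 171 (np.int64(317), np.int64(324)) 172 (np.int64(317), np.int64(324)) 173 (np.int64(317), np.int64(324)) 174 (np.int64(317), np.int64(324)) 175 (np.int64(317), np.int64(324)) 176 (np.int64(316), np.int64(324)) 177 (np.int64(316), np.int64(323)) 178 (np.int64(316), np.int64(324)) 179 (np.int64(314), np.int64(325)) 180 (np.int64(314), np.int64(326)) 181 (np.int64(313), np.int64(327)) 182 (np.int64(313), np.int64(327)) 183 (np.int64(313), np.int64(327)) 184 (np.int64(313), np.int64(327)) 185 (np.int64(313), np.int64(327)) 186 (np.int64(313), np.int64(327)) 187 (np.int64(314), np.int64(326)) 188 (np.int64(314), np.int64(325)) 189 (np.int64(316), np.int64(324)) 190 None 191 None 192 None 193 None 194 None
```

Call:
{"name": "send_rows", "arguments": {"motion": [{"tx": -0.002,"ty": 0.04,"tz": 0,"rx": 0,"ry": 0,"rz": 0,"gripper": 1},{"tx": -0.004,"ty": 0.06,"tz": 0,"rx": 0,"ry": 0,"rz": 0,"gripper": 1},{"tx": -0.006,"ty": 0.057,"tz": 0,"rx": 0,"ry": 0,"rz": 0,"gripper": 1},{"tx": 0,"ty": 0,"tz": 0.03,"rx": 0,"ry": 0,"rz": 0,"gripper": 1},{"tx": 0,"ty": 0,"tz": 0,"rx": 0,"ry": 0,"rz": 0,"gripper": 1},{"tx": 0,"ty": 0,"tz": 0,"rx": 0,"ry": 0,"rz": 0,"gripper": 1}]}}

```text
time_s: 6.95
ee_pos: [569.1, -201.1, 175.5]
ee_rot: [-179.9, -0.0, 90.0]
force: [1.0, -0.2, -0.8]
gripper_width: 33.4
gripper_force: 25.0
```

```bash
python3 - <<'E'
from h import *
f=grab('wrist'); g=grab('scene')
e=f['s']['ee_pos'];print(e,f['s']['force'])
print('pred collar',px(g,[570.5,-201,92]),'foot',px(g,[e[0],e[1],e[2]-71]))
a=cv2.resize(f['frame'][120:260,240:480],(480,280)); b=cv2.resize(g['frame'][130:240,300:410],(300,300),interpolation=2)
a=np.vstack([a,np.zeros((20,480,3),np.uint8)])
cv2.imwrite('pics/w5.png',np.hstack([a,b])[:,:,::-1])
E
```

```text
[ 569.13894759 -201.11394617  175.49476337] [ 1.02920526 -0.20098113 -0.796621  ]
pred collar [351.03175418 186.17170171] foot [350.95511597 181.20516334]
```

View pics/w5.png

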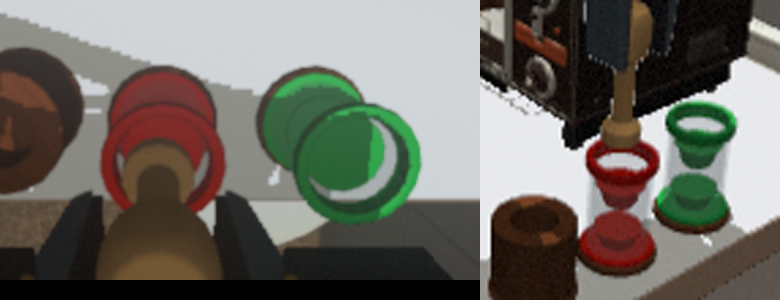

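The foot is nearly over the red collar: collar about (163,165), foot about (158,150) in the left crop. I check the offset numerically before going in.

```bash
python3 - <<'E'
from h import *
f=grab('wrist'); g=grab('scene'); e=f['s']['ee_pos']; print(e)
def red(f,roi):
    x0,y0,x1,y1=roi; h=cv2.cvtColor(f['frame'],cv2.COLOR_RGB2HSV)[y0:y1,x0:x1]
    m=cv2.inRange(h,(0,150,50),(5,255,255))|cv2.inRange(h,(174,150,50),(180,255,255)); return m
m=red(f,(285,150,360,240))
for k in range(15,80,4):
    xs=np.nonzero(m[k])[0]; print('w',150+k,(xs.min()+285,xs.max()+285) if len(xs) else None,end=' ')
print()
m=red(g,(330,170,372,205))
for k in range(0,35):
    xs=np.nonzero(m[k])[0]; print('s',170+k,(xs.min()+330,xs.max()+330) if len(xs) else None,end=' ')
h=cv2.cvtColor(g['frame'],cv2.COLOR_RGB2HSV)
m=cv2.inRange(h,(8,60,60),(25,220,255))[165:190,340:365]
print()
for k in range(25):
    xs=np.nonzero(m[k])[0]; print('f',165+k,(xs.min()+340,xs.max()+340) if len(xs) else None,end=' ')
print()
for c in[(570.5,-201),(570,-204),(572,-205)]:
    a=np.linspace(0,6.28,60)
    for ff,n in((g,'s'),(f,'w')):
        q=np.array([px(ff,[c[0]+28*np.cos(t),c[1]+28*np.sin(t),z]) for t in a for z in(90,)]); print(c,n,'u',q[:,0].min().round(1),q[:,0].max().round(1),'v',q[:,1].min().round(1),q[:,1].max().round(1))
q=np.array([px(g,[e[0]+15*np.cos(t),e[1]+15*np.sin(t),e[2]-71]) for t in a]);print('foot s',q.min(0),q.max(0))
q=np.array([px(f,[e[0]+15*np.cos(t),e[1]+15*np.sin(t),e[2]-71]) for t in a]);print('foot w',q.min(0),q.max(0))
E
```

```text
[ 569.7845618  -201.31954593  176.36664919]
w 165 (np.int64(301), np.int64(338)) w 169 (np.int64(298), np.int64(341)) w 173 (np.int64(296), np.int64(343)) w 177 (np.int64(295), np.int64(344)) w 181 (np.int64(295), np.int64(342)) w 185 (np.int64(294), np.int64(346)) w 189 (np.int64(293), np.int64(347)) w 193 (np.int64(291), np.int64(349)) w 197 (np.int64(290), np.int64(350)) w 201 (np.int64(290), np.int64(350)) w 205 (np.int64(290), np.int64(350)) w 209 (np.int64(291), np.int64(349)) w 213 (np.int64(293), np.int64(348)) w 217 (np.int64(295), np.int64(345)) w 221 (np.int64(298), np.int64(342)) w 225 (np.int64(336), np.int64(336)) w 229 None 
s 170 None s 171 None s 172 None s 173 None s 174 None s 175 None s 176 None s 177 None s 178 None s 179 None s 180 None s 181 (np.int64(344), np.int64(344)) s 182 (np.int64(343), np.int64(359)) s 183 (np.int64(342), np.int64(361)) s 184 (np.int64(340), np.int64(362)) s 185 (np.int64(340), np.int64(363)) s 186 (np.int64(339), np.int64(364)) s 187 (np.int64(339), np.int64(364)) s 188 (np.int64(339), np.int64(364)) s 189 (np.int64(339), np.int64(364)
[... 1035 characters left out ...]
8)) f 178 (np.int64(345), np.int64(358)) f 179 (np.int64(345), np.int64(358)) f 180 (np.int64(345), np.int64(358)) f 181 (np.int64(345), np.int64(358)) f 182 (np.int64(346), np.int64(357)) f 183 (np.int64(347), np.int64(356)) f 184 (np.int64(354), np.int64(354)) f 185 None f 186 None f 187 None f 188 None f 189 None 
(570.5, -201) s u 337.2 364.7 v 179.8 194.6
(570.5, -201) w u 288.7 352.0 v 169.4 230.0
(570, -204) s u 338.1 365.6 v 180.4 195.4
(570, -204) w u 288.2 351.3 v 172.9 233.0
(572, -205) s u 339.1 366.7 v 180.3 195.2
(572, -205) w u 290.5 353.5 v 174.0 234.0
foot s [343.84434981 176.89649885] [358.72559092 184.76614146]
foot w [301.65977656 188.97292393] [337.49406621 223.06426997]
```

Aligned within about 2 mm, with 7 mm of clearance. I insert to about 15 mm below the mouth.

Call:
{"name": "send_rows", "arguments": {"motion": [{"tx": -0.002,"ty": 0.001,"tz": 0,"rx": 0,"ry": 0,"rz": 0,"gripper": 1},{"tx": 0,"ty": 0,"tz": 0.014,"rx": 0,"ry": 0,"rz": 0,"gripper": 1},{"tx": 0,"ty": 0,"tz": 0.014,"rx": 0,"ry": 0,"rz": 0,"gripper": 1},{"tx": 0,"ty": 0,"tz": 0.014,"rx": 0,"ry": 0,"rz": 0,"gripper": 1},{"tx": 0,"ty": 0,"tz": 0.014,"rx": 0,"ry": 0,"rz": 0,"gripper": 1},{"tx": 0,"ty": 0,"tz": 0,"rx": 0,"ry": 0,"rz": 0,"gripper": 1},{"tx": 0,"ty": 0,"tz": 0,"rx": 0,"ry": 0,"rz": 0,"gripper": 1}]}}

```text
time_s: 8.02
ee_pos: [571.0, -202.3, 148.0]
ee_rot: [180.0, 0.0, 90.0]
force: [-0.2, 0.2, -0.7]
gripper_width: 32.9
gripper_force: 25.0
```

Call:
{"name": "send_rows", "arguments": {"motion": [{"tx": 0,"ty": 0,"tz": 0.008,"rx": 0,"ry": 0,"rz": 0,"gripper": 1},{"tx": 0,"ty": 0,"tz": 0.008,"rx": 0,"ry": 0,"rz": 0,"gripper": 1},{"tx": 0,"ty": 0,"tz": 0.008,"rx": 0,"ry": 0,"rz": 0,"gripper": 1},{"tx": 0,"ty": 0,"tz": 0.008,"rx": 0,"ry": 0,"rz": 0,"gripper": 1}]}}

```text
time_s: 8.52
ee_pos: [571.0, -202.4, 132.4]
ee_rot: [180.0, 0.0, 90.0]
force: [-0.9, 0.5, 4.5]
gripper_width: 32.6
gripper_force: 25.0
```

Call:
{"name": "send_rows", "arguments": {"motion": [{"tx": 0,"ty": 0,"tz": 0.006,"rx": 0,"ry": 0,"rz": 0,"gripper": 1},{"tx": 0,"ty": 0,"tz": 0.006,"rx": 0,"ry": 0,"rz": 0,"gripper": 1},{"tx": 0,"ty": 0,"tz": 0.005,"rx": 0,"ry": 0,"rz": 0,"gripper": 1},{"tx": 0,"ty": 0,"tz": 0,"rx": 0,"ry": 0,"rz": 0,"gripper": 1}]}}

```text
time_s: 9.02
ee_pos: [570.9, -202.2, 123.0]
ee_rot: [-180.0, -0.0, 90.0]
force: [1.3, -0.3, 1.8]
gripper_width: 32.9
gripper_force: 25.0
```

Sliding at about 5 N. I go on gently until the hard stop shows in the force.

Call:
{"name": "send_rows", "arguments": {"motion": [{"tx": 0,"ty": 0,"tz": 0.004,"rx": 0,"ry": 0,"rz": 0,"gripper": 1},{"tx": 0,"ty": 0,"tz": 0.003,"rx": 0,"ry": 0,"rz": 0,"gripper": 1}]}}

```text
time_s: 9.28
ee_pos: [570.9, -202.3, 119.9]
ee_rot: [180.0, 0.0, 90.0]
force: [0.0, -0.4, 3.5]
gripper_width: 33.0
gripper_force: 25.0
```

Call:
{"name": "send_rows", "arguments": {"motion": [{"tx": 0,"ty": 0,"tz": 0.002,"rx": 0,"ry": 0,"rz": 0,"gripper": 1},{"tx": 0,"ty": 0,"tz": 0,"rx": 0,"ry": 0,"rz": 0,"gripper": 1}]}}

```text
time_s: 9.52
ee_pos: [570.9, -202.3, 118.8]
ee_rot: [180.0, -0.0, 90.0]
force: [-0.1, -0.5, 3.5]
gripper_width: 33.4
gripper_force: 25.0
```

Call:
{"name": "send_rows", "arguments": {"motion": [{"tx": 0,"ty": 0,"tz": 0.002,"rx": 0,"ry": 0,"rz": 0,"gripper": 1},{"tx": 0,"ty": 0,"tz": 0,"rx": 0,"ry": 0,"rz": 0,"gripper": 1}]}}

```text
time_s: 9.78
ee_pos: [571.0, -202.4, 118.8]
ee_rot: [180.0, 0.0, 90.0]
force: [-1.9, 0.6, 7.4]
gripper_width: 33.2
gripper_force: 25.0
```

Call:
{"name": "send_rows", "arguments": {"motion": [{"tx": 0,"ty": 0,"tz": 0.002,"rx": 0,"ry": 0,"rz": 0,"gripper": 1},{"tx": 0,"ty": 0,"tz": 0,"rx": 0,"ry": 0,"rz": 0,"gripper": 1}]}}

```text
time_s: 10.02
ee_pos: [571.2, -202.5, 118.7]
ee_rot: [179.9, 0.0, 90.0]
force: [-1.9, 1.1, 12.0]
gripper_width: 33.5
gripper_force: 25.0
```

The hard stop shows: 12 N at TCP z 118.7, where I expected 119. I ease off, release and rise.

Call:
{"name": "send_rows", "arguments": {"motion": [{"tx": 0,"ty": 0,"tz": -0.004,"rx": 0,"ry": 0,"rz": 0,"gripper": 1},{"tx": 0,"ty": 0,"tz": 0,"rx": 0,"ry": 0,"rz": 0,"gripper": 0},{"tx": 0,"ty": 0,"tz": 0,"rx": 0,"ry": 0,"rz": 0,"gripper": -0.6},{"tx": 0,"ty": 0,"tz": 0,"rx": 0,"ry": 0,"rz": 0,"gripper": -0.8},{"tx": 0,"ty": 0,"tz": 0,"rx": 0,"ry": 0,"rz": 0,"gripper": -0.8},{"tx": 0,"ty": 0,"tz": 0,"rx": 0,"ry": 0,"rz": 0,"gripper": -0.8},{"tx": 0,"ty": 0,"tz": -0.02,"rx": 0,"ry": 0,"rz": 0,"gripper": -0.8},{"tx": 0,"ty": 0,"tz": -0.06,"rx": 0,"ry": 0,"rz": 0,"gripper": -0.8},{"tx": 0,"ty": 0,"tz": -0.08,"rx": 0,"ry": 0,"rz": 0,"gripper": -0.8},{"tx": 0,"ty": 0,"tz": -0.08,"rx": 0,"ry": 0,"rz": 0,"gripper": -0.8},{"tx": 0,"ty": 0,"tz": 0,"rx": 0,"ry": 0,"rz": 0,"gripper": -0.8},{"tx": 0,"ty": 0,"tz": 0,"rx": 0,"ry": 0,"rz": 0,"gripper": -0.8}]}}

```text
time_s: 11.52
ee_pos: [570.5, -202.1, 238.7]
ee_rot: [-180.0, -0.0, 90.0]
force: [-0.5, 0.5, -0.5]
gripper_width: 82.0
gripper_force: 0.0
```

```bash
python3 - <<'E'
from h import *
f=grab('wrist'); g=grab('scene')
print(f['s']['ee_pos'],f['s']['force'])
a=f['frame'][60:360,80:560]; b=cv2.resize(g['frame'][130:240,300:410],(300,300),interpolation=2)
cv2.imwrite('pics/w6.png',np.hstack([a,b])[:,:,::-1])
E
```

```text
[ 570.46755111 -202.1091701   238.71234275] [-0.53405025  0.46296758 -0.52257116]
```

View pics/w6.png

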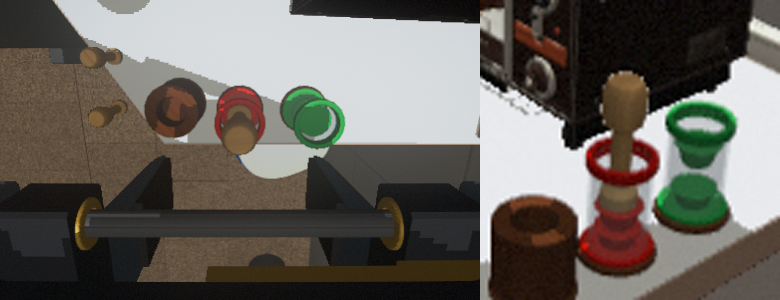

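The tamper stands upright in the red tube (right crop, foot at (622,197)) on the capsule that is now home. The gripper is clear and the green capsules are untouched.

```bash
python3 -c "
from workcell import env; print(env.job_done())"
```

```text
the job is handed in; nothing more can be done
None
```

The job is handed in at about 11.6 s: the red capsule was pushed to its hard stop, the tamper is standing in the red-collared tube, and the green capsules were not touched; no verdict was returned.

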